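Knock a stuck snap die out of its holder

TASK

A brass snap die is stuck in the steel die holder that sits over the slot of the knock-out block. Take the wooden-handled knock-out rod from its rest, push it down through the hole in the top of the holder until the die drops out into the slot below, and stand the rod back in its rest. Then lift the holder off and stand it upright on the bench, clear of the block, and stand the freed die, head down as it comes out, on the floor of the black tray, without disturbing the other things on the bench.

Things in the scene. Friction and masses are not known exactly. Their poses are not given: they have to be found in the camera images.
- knockout_rod: Knock-out rod, 120 g, upright in its rest. Origin at the centre of its lower tip, z up along it. From the tip: 4 mm taper (flat end 5 mm wide), steel pin 10 mm in diameter to 47 mm, brass collar 24 mm in diameter from 47 to 52 mm, dark wooden handle 22 mm in diameter from 52 to 95 mm. Grip the handle from above, about 75 mm above the tip
- rod_rest: Turned pale wooden rest for the rod, fixed. Origin at the centre of its underside. Foot 64 mm in diameter, 44 mm above that, 50 mm high, with an upright hole 14 mm in diameter in the top. The rod stands in it with its collar on the rest's top, its tip then 3 mm above the bench
- die_holder: Steel die holder, a loose flanged sleeve, about 400 g. Origin at the centre of its underside, z up. Flange 64 mm in diameter from 0 to 12 mm, then a hub 40 mm in diameter up to 44 mm: grip the hub, keeping the fingertips above the flange. It starts with its underside on the block's rails, 42 mm above the bench, within 7 mm of the block's middle
- holder_mouth (a point): Centre of the knock-out hole's mouth in the holder's top, 44 mm above its underside. The hole is 14 mm in diameter for 20 mm down, then widens to a socket, 19 mm in diameter, open below, where spring balls hold the die. A push of 10 to 12 N frees it; drive it down 20 mm or more. With the rod's collar on the holder's top the tip is 3 mm below the underside and the die is out
- snap_die: Brass snap die, loose, 60 g. Origin at the centre of its head's lower face, z up along the shank. Head 28 mm in diameter from 0 to 10 mm, shank 17 mm in diameter from 10 to 30 mm, grooved half way. Seated, its origin is 10 mm below the holder's, and the rod meets it 24 mm below the mouth. Driven out, it stands head down on the slot's floor: grip its shank from above once the holder is off
- knockout_block: Slotted knock-out block, dark green with steel top faces, fixed. Origin at the centre of its underside. 76 mm along its x, 100 mm along its y, 42 mm high. A slot 46 mm wide, open at both ends, runs along its x in the middle; its padded floor is 8 mm above the bench. Close the fingers along its x to grip the die in the slot. The bench on the robot's side of it (-x) is clear, a good place for the holder
- die_tray: Open black plastic tray, bare but for a few flat crumbs, fixed. Origin at the centre of its underside. At the rim 150 mm along its x and 188 mm along its y, 46 mm high, sloping walls, flat floor 114 by 142 mm, 3 mm above the bench
- punch_box: Open oak punch box, fixed, to be kept clear of. Origin at the centre of its underside, 160 mm along x, 221 mm along y, walls 62 mm high. Its lid, hinged on the far side, stands open and leans back over the box: its upper edge is 216 mm above the bench and 30 mm beyond the origin in x
- dye_bottle: Brown dye bottle, 38 mm in diameter, 95 mm high, loose, origin at the centre of its underside. Leave alone
- snap_pot: White lidded pot, 69 mm in diameter, 31 mm high, loose, origin at the centre of its underside. Leave alone
- tape_measure: Teal tape measure, 64 by 80 by 25 mm, loose, origin at the centre of its underside. Leave alone
- beeswax: Round yellow cake of beeswax, 48 mm in diameter, 16 mm high, loose, origin at the centre of its underside. Leave alone
There are look-alikes about, which are no part of the job. What is shaped like the die_holder but blue is not meant.

How it is judged (in metres and radians):
On the way, in this order (a step that is already met when the one before it is completed fails the run):
1. the die is driven out into the slot, with the rod down through the holder, which still stands on the block (z of snap_die in the frame of die_holder below -0.03 m and z of knockout_rod in the frame of die_holder below 0.008 m and angle between die_holder's own z axis and vertical below 0.1 rad and x of knockout_rod in the frame of die_holder between -0.006 and 0.006 m and y of knockout_rod in the frame of die_holder between -0.006 and 0.006 m and height (world z) of die_holder between 0.036 and 0.048 m), for 0.05 s.
2. the rod stands in its rest again, released (horizontal distance between knockout_rod and rod_rest below 0.008 m and z of knockout_rod in the frame of rod_rest below 0.01 m and angle between knockout_rod's own z axis and vertical below 0.15 rad and contact force between the fingers and knockout_rod below 0.3 N), for 0.1 s.
3. the holder stands upright on the bench clear of the block, released (height (world z) of die_holder between -0.006 and 0.006 m and angle between die_holder's own z axis and vertical below 0.1 rad and horizontal distance between die_holder and knockout_block above 0.07 m and contact force between the fingers and die_holder below 0.3 N), for 0.1 s.
At the end, for the whole second after the job is handed in: The die stands head down (within 0.2 rad of upright) on the tray's floor; the rod stands in its rest, its tip within 10 mm of the bench and 8 mm of the rest's axis; the holder stands upright on the bench, its axis more than 70 mm from the block's middle; all are released and at rest (all of step 2 and all of step 3 and x of snap_die in the frame of die_tray between -0.06 and 0.06 m and y of snap_die in the frame of die_tray between -0.08 and 0.08 m and z of snap_die in the frame of die_tray below 0.012 m and angle between snap_die's own z axis and vertical below 0.2 rad and contact force between the fingers and snap_die below 0.3 N and linear speed of each of snap_die, die_holder, knockout_rod below 0.02 m/s); the robot touches nothing.
It fails at once if another thing on the bench is pushed more than 25 mm or tipped over (distance of any of dye_bottle, snap_pot, tape_measure, beeswax from where it was at the start of the episode above 0.025 m or angle between dye_bottle's own z axis and vertical above 0.5 rad).
It fails at once if the holder is toppled (angle between die_holder's own z axis and vertical above 0.7 rad).
It also fails if it takes over 61 s, if anything falls off the work surface, if the arm or the gripper's body presses on something with over 40 N, if the wrist force passes 120 N, or if a joint passes its speed limit or range.

ROBOT

A 6-joint arm with a two-finger parallel gripper is mounted at the origin on a cart in front of the work surface, level with it; the furniture and walls round the work are solid. World frame = base frame: x ahead of the robot, y to its left, z up, the work surface at z = 0. Lengths are in m, angles in degrees, forces in N, time in s.
With the tool pointing down it reaches from about 0.325 to 0.85 m from the base axis. Payload 15.5 kg.
Tool frame: the origin (TCP) lies midway between the tips of the shut fingers; the grasp point (between the pads) lies 19 mm behind it; z points along the fingers, y is the line along which they close (so a half turn about z gives the same grasp; the last joint's range is limited). The gripper opens to 91 mm and grips with 3 to 60 N. Pads are 32 mm wide; open, the fingers measure 118 mm over their backs; the gripper's body (76 mm by 178 mm) begins 60 mm behind the grasp point.
Start: joints at [68.841, 28.281, 77.091, -0, 74.628, -5.472], TCP at [0.169, 0.602, 0.214] pointing down, gripper open.
Joint ranges: [-166.48, 166.48], [-47.26, 123.95], [12.59, 153.08], [-70.14, 250.14], [6.76, 159.57], [-176.63, 176.63]. Speed limits (degrees/s): [108.29, 108.29, 147.25, 172.46, 172.46, 172.46].

INTERFACE

Orientations are given as a 3x3 rotation matrix whose columns are the frame's x, y, z axes.
In Python, from bench import ctrl gives the robot as it stands. The module is installed in compiled form; this text tells all that it offers. Calls block until the motion is done:
- ctrl.goto(position, orientation): joint-space move of the TCP to a pose.
- ctrl.move_l(position, vel=0.15, ori=None, contact_N=None): straight line of the TCP; ori=None keeps the orientation; vel is the mean speed in m/s. With contact_N (N) it stops when the force on the tool has changed by that much, and returns True; else False.
- ctrl.movej(angles): joint-space move.
- ctrl.command_gripper(opening): opening from 0.0 (shut) to 1.0 (fully open); the grip force is fixed at half the most; returns when the fingers have stopped.
- ctrl.sleep(seconds).
- ctrl.ik(position, orientation): joint angles nearest the present ones, or None.
- ctrl.read_camera(name): name is "scene" or "top"; returns the picture (420x560x3 uint8, blue, green, red); there is no depth.
- ctrl.camera_params(name): a dict with "fx", "fy", "cx", "cy" (pixels), "pose" (4x4, takes a point from camera to world coordinates). Camera axes: x right, y up, looking along -z (the intrinsics and any distortion apply to the point x, -y, -z); pixel columns grow to the right and rows downward; lengths in m; the calibration is good to about 2 mm. A picture is of the moment at which its call begins. camera_params takes no time and is no camera call.
A pose or a line that the arm cannot do raises ctrl.MotionError and nothing moves.
- ctrl.sign_off(): hands the job in; it is judged then, once.
Readings, each from a call of its own:
- ctrl.current_t(): time.
- ctrl.current_q(): joint angles.
- ctrl.current_dq(): joint speeds.
- ctrl.current_effort(): joint torques, N m.
- ctrl.current_tool_pos(): TCP position.
- ctrl.current_eef_rot(): TCP orientation.
- ctrl.current_contact_force(): force on the tool from outside, world axes, zero at the start.
- ctrl.current_wrist_torque(): the same for the moment, N m.
- ctrl.current_grip_width(): opening from 0.0 (shut) to 1.0 (fully open).
- ctrl.current_grasp_force(): force on a finger pad.
Only numpy, scipy, OpenCV 4.12 (cv2) and the standard library are available. Lean on these libraries where they do the work, as an engineer would, in place of code of your own. Each camera call takes 0.05 s, during which the arm holds its last target. There are 200 camera calls.

## Working session

There is one attempt and no reset: what is moved stays moved. The work goes in short steps, each a Python script; the robot and the scene stay as the last script left them, time stands still between calls to the robot, and variables do not carry over. Pictures are saved under pics/ and viewed, at most 10 in all, crops included, and the job is handed in when it is done.

```bash
mkdir -p pics; python3 - <<'E'
from bench import ctrl
import cv2, numpy as np
np.set_printoptions(precision=4,suppress=True)
for n in("scene","top"):
    im=ctrl.read_camera(n); cv2.imwrite(f"pics/{n}0.png",im)
    p=ctrl.camera_params(n); print(n,{k:(np.array(v) if k=='pose' else v) for k,v in p.items()})
print(ctrl.current_t(),ctrl.current_eef_rot())
E
```

```text
scene {'fx': 414.0595388273501, 'fy': 414.0595388273501, 'cx': 279.8554226149377, 'cy': 204.51890514096587, 'pose': array([[ 0.8701,  0.2644, -0.4159,  0.13  ],
       [-0.4928,  0.4745, -0.7294, -0.5572],
       [ 0.0045,  0.8396,  0.5432,  0.6297],
       [ 0.    ,  0.    ,  0.    ,  1.    ]])}
top {'fx': 515.7940729366202, 'fy': 515.7940729366202, 'cx': 286.0785538329786, 'cy': 214.88999238833438, 'pose': array([[ 0.008 ,  0.9829, -0.1842,  0.2991],
       [-0.9999,  0.006 , -0.0114,  0.1878],
       [-0.0101,  0.1843,  0.9828,  1.5121],
       [ 0.    ,  0.    ,  0.    ,  1.    ]])}
0.1 [[-0.9627  0.2704 -0.0004]
 [ 0.2704  0.9627 -0.001 ]
 [ 0.0001 -0.0011 -1.    ]]
```

View pics/scene0.png

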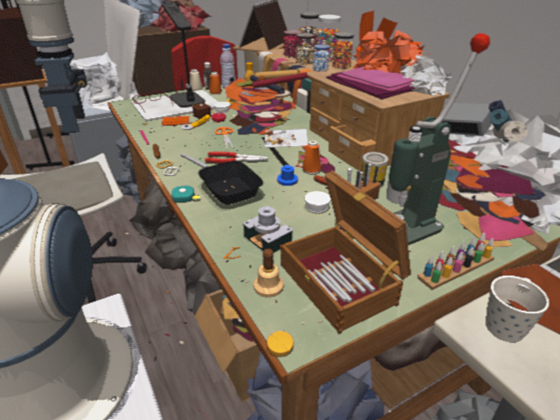

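View pics/top0.png

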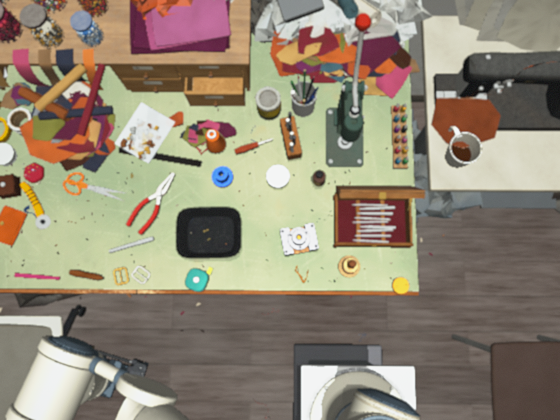

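The scene picture shows the holder on the green block at about (266,222), the rod in its rest at (267,272), the tray at (230,182) and the box at (345,260). In the top picture the holder is at (298,238), the rod at (349,266) and the tray at (209,232).

Look-alikes:
- **Holder:** the steel one on the block at top (298,238), or the blue flanged sleeve at (222,176). The steel one is meant.
- **Rod:** the wooden one in the rest at (349,266). The orange bottle at (212,135) and the dye bottle at (319,177) are similar in the top view.

I'll check the choice in one close crop.

```bash
cat > h.py <<'E'
from bench import ctrl
import cv2, numpy as np
np.set_printoptions(precision=4,suppress=True)
def cam(n):
    p=ctrl.camera_params(n); return p,np.array(p["pose"])
def ray(n,u,v):
    p,T=cam(n); d=T[:3,:3]@np.array([(u-p["cx"])/p["fx"],-(v-p["cy"])/p["fy"],-1]); return T[:3,3],d
def onz(n,u,v,z):
    o,d=ray(n,u,v); return o+d*(z-o[2])/d[2]
def proj(n,P):
    p,T=cam(n); c=T[:3,:3].T@(np.asarray(P,float)-T[:3,3]); return np.array([p["cx"]+p["fx"]*c[0]/-c[2],p["cy"]-p["fy"]*c[1]/-c[2]])
def tri(a,b):  # two-view point (u,v) in scene and top
    o1,d1=ray("scene",*a); o2,d2=ray("top",*b); d1/=np.linalg.norm(d1); d2/=np.linalg.norm(d2)
    s=np.linalg.lstsq(np.c_[d1,-d2],o2-o1,rcond=None)[0]; A=o1+s[0]*d1;B=o2+s[1]*d2
    return (A+B)/2,np.linalg.norm(A-B)
E
python3 - <<'E'
from h import *
s=cv2.imread("pics/scene0.png");t=cv2.imread("pics/top0.png")
# scene crop x 230-310,y195-305 ; top crop 270-370 x 215-290
a=cv2.resize(s[195:305,235:305],None,fx=5,fy=5,interpolation=cv2.INTER_CUBIC)
b=cv2.resize(t[215:285,275:365],None,fx=5,fy=5,interpolation=cv2.INTER_CUBIC)
c=np.zeros((550,800,3),np.uint8);c[:550,:350]=a;c[:350,350:800]=b
cv2.imwrite("pics/crop1.png",c)
print("holder top",onz("top",298,238,.086),"rod top",onz("top",349,263,.098),"tray",onz("top",209,232,.003))
print("blue",onz("top",222,176,.04),"box", onz("top",373,225,.0))
E
```

```text
holder top [0.501  0.1705 0.086 ] rod top [0.4312 0.0307 0.098 ] tray [0.529  0.4332 0.003 ]
blue [0.6906 0.3947 0.04  ] box [ 0.5536 -0.0529  0.    ]
```

View pics/crop1.png

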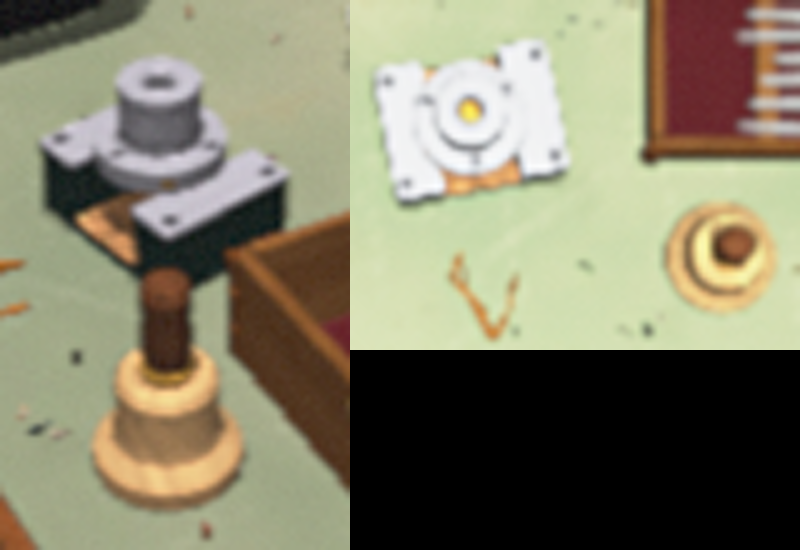

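The left half of the crop (scene) shows the steel holder with its dark mouth at crop (158,80), sitting on the green block, and the wooden-handled rod in its pale rest, handle centred at (165,318). The right half (top) shows the holder's mouth, with brass visible in it, at (470,110) and the rod handle at (735,245). The steel holder is the right choice. Now I'll measure it all with masks.

```bash
cat >> h.py <<'E'
def blob(im,lo,hi,box,hsv=True):
    x0,y0,x1,y1=box; r=im[y0:y1,x0:x1]; r=cv2.cvtColor(r,cv2.COLOR_BGR2HSV) if hsv else r
    m=cv2.inRange(r,np.array(lo),np.array(hi)); n,l,s,c=cv2.connectedComponentsWithStats(m)
    if n<2: return None,0,None
    k=1+np.argmax(s[1:,4]); return c[k]+[x0,y0],s[k],(l==k).astype(np.uint8)
E
python3 - <<'E'
from h import *
s=cv2.imread("pics/scene0.png");t=cv2.imread("pics/top0.png")
hs,ss,_=blob(s,(0,60,0),(15,255,110),(255,240,280,275)); ht,st,_=blob(t,(0,60,0),(15,255,150),(340,255,360,272))
print("handle",hs,ss,ht,st,tri(hs,ht),onz("scene",*hs,.0765),onz("top",*ht,.0765))
g=cv2.cvtColor(s,cv2.COLOR_BGR2GRAY)
print(g[206:217,256:278]); 
ms,sm,_=blob(s,(0,0,0),(180,255,115),(260,207,273,215)); mt,stm,_=blob(t,(15,70,60),(35,255,255),(290,230,307,244))
print("mouth",ms,sm,mt,stm,tri(ms,mt),onz("scene",*ms,.086),onz("top",*mt,.074))
bt,sb,m=blob(t,(0,0,190),(180,22,255),(275,215,325,260))
r=cv2.minAreaRect(cv2.findNonZero(cv2.morphologyEx(m,cv2.MORPH_OPEN,np.ones((3,3)))));pts=cv2.boxPoints(r)+[275,215]
P=np.array([onz("top",*q,.042) for q in pts]);print("block",P,P.mean(0),np.linalg.norm(P[1]-P[0]),np.linalg.norm(P[2]-P[1]))
b,sb,m=blob(t,(0,0,0),(180,255,60),(165,195,255,270)); r=cv2.minAreaRect(cv2.findNonZero(m));pts=cv2.boxPoints(r)+[165,195]
P=np.array([onz("top",*q,.046) for q in pts]);print("tray",P,P.mean(0),np.linalg.norm(P[1]-P[0]),np.linalg.norm(P[2]-P[1]))
rb,sr,m=blob(t,(12,60,140),(28,255,255),(330,248,366,285)); print("rest",rb,sr)
E
```

```text
handle [267.7973 259.2432] [  8   8  11  21 148] [351.2632 263.5789] [ 8  6  8  7 38] (array([0.432 , 0.0217, 0.0736]), np.float64(0.0003501208141145173)) [0.4306 0.0186 0.0765] [0.4316 0.0221 0.0765]
[[166 162 163 164 166 169 169 175 178 182 191 193 189 180 174 172 172 173
  173 170 172 171]
 [163 162 164 168 168 178 190 191 191 194 197 200 200 196 190 186 183 179
  173 173 173 173]
 [164 162 165 177 187 194 197 194 193 199 207 207 202 198 197 196 194 188
  178 173 173 173]
 [164 164 173 186 196 198 195 188 180 181 188 190 180 185 195 198 199 197
  190 179 172 172]
 [165 168 184 195 199 195 188 170 144 125 124 126 136 159 184 196 201 199
  198 185 177 175]
 [162 167 185 195 197 195 184 152 112  92  90  93 102 128 171 193 201 199
  183 173 172 173]
 [164 162 159 177 191 196 190 170 139 125 126 128 134 154 183 199 202 190
  159 155 170 174]
 [163 157 136 145 176 192 199 196 192 194 198 200 195 197 202 201 192 161
  126 149 171 176]
 [165 161 128 108 133 168 186 192 196 200 204 203 200 199 193 178 147 107
   97 146 173 176]
 [168 163 131  90  90 113 128 142 160 168 172 170 166 154 133 116  97  76
   87 146 172 175]
 [177 177 141  97  84  92  95 103 115 118 120 120 115 104  93  82  82  75
   95 154 174 176]]
mouth [266.5 211. ] [5 4 4 1 4] [298.4 236.6] [ 7  5  4  4 15] (array([0.5064, 0.169 , 0.0822]), np.float64(0.0019938825245666247)) [0.5048 0.1638 0.086 ] [0.5067 0.1692 0.074 ]
block [[0.5349 0.2251 0.042 ]
 [0.5543 0.1249 0.042 ]
 [0.4783 0.1111 0.042 ]
 [0.4591 0.2104 0.042 ]] [0.5066 0.1679 0.042 ] 0.1021092722177852 0.07731950189653115
tray [[0.5923 0.5218 0.046 ]
 [0.5934 0.3415 0.046 ]
 [0.4538 0.338  0.046 ]
 [0.4526 0.5153 0.046 ]] [0.523  0.4292 0.046 ] 0.18032953635899548 0.13966282057170562
rest [348.6341 266.1844] [  8   7  23  23 358]
```

```bash
cat >> h.py <<'E'
def R(deg):  # tool down, closing axis (tool y) at world +y rotated by deg
    a=np.radians(deg); c,s=np.cos(a),np.sin(a); return np.array([[-c,-s,0],[-s,c,0],[0,0,-1.]])
def stat(m=""): print(m,"t",round(ctrl.current_t(),2),"p",np.array(ctrl.current_tool_pos()),"w",round(ctrl.current_grip_width()*91,1),"gf",round(ctrl.current_grasp_force(),1),"F",np.array(ctrl.current_contact_force()))
E
python3 - <<'E'
from h import *
x,y=.4315,.0205
ctrl.goto([x,y,.15],R(0)); stat("above")
print(ctrl.move_l([x,y,.059],vel=.12,contact_N=12)); stat("down")
ctrl.command_gripper(0.0); stat("grip")
print(ctrl.move_l([x,y,.165],vel=.12)); stat("up")
ctrl.move_l([.506,.1675,.165],vel=.15); stat("over")
for n in("scene","top"): cv2.imwrite(f"pics/{n}1.png",ctrl.read_camera(n))
s=cv2.imread("pics/scene1.png");t=cv2.imread("pics/top1.png")
u=proj("scene",[.506,.1675,.11]).astype(int);print(u)
cv2.imwrite("pics/crop2.png",np.hstack([cv2.resize(s[u[1]-50:u[1]+50,u[0]-40:u[0]+40],None,fx=5,fy=5,interpolation=cv2.INTER_CUBIC),cv2.resize(t[190:290,258:338],None,fx=5,fy=5,interpolation=cv2.INTER_CUBIC)]))
E
```

```text
above t 2.38 p [0.4317 0.021  0.1501] w 91.2 gf 0.0 F [-0.9535 -0.0608  0.5142]
False
down t 3.29 p [0.4318 0.0206 0.0594] w 91.3 gf 0.0 F [-0.4455  0.0328 -0.1663]
grip t 4.36 p [0.4315 0.0205 0.059 ] w 20.9 gf 30.0 F [0.8765 0.5725 0.0788]
False
up t 5.39 p [0.4311 0.0205 0.1645] w 21.4 gf 30.0 F [ 0.0369  0.1398 -1.2386]
over t 6.64 p [0.5056 0.1668 0.1649] w 21.6 gf 30.0 F [ 0.3257 -0.7091 -0.1831]
[266 201]
```

View pics/crop2.png

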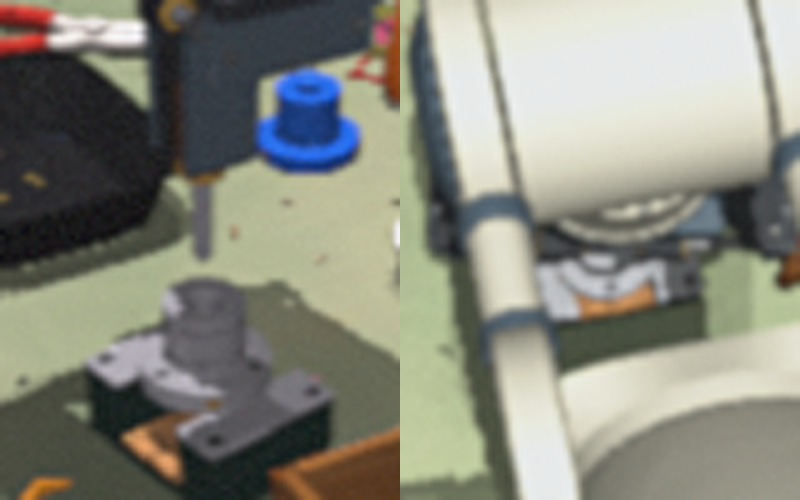

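The left half shows the rod held upright, with its tip at crop (201,258), just above the holder's mouth at about (206,293). The arm hides the rod in the top view. I'll work out the scene camera's bias from the tip, where the TCP is known, and apply it to the mouth.

```bash
python3 - <<'E'
from h import *
s=cv2.imread("pics/scene1.png"); g=cv2.cvtColor(s,cv2.COLOR_BGR2GRAY)
print(g[190:216,258:275])
P=np.array(ctrl.current_tool_pos());tip=P-[0,0,.056]
print("expected tip px",proj("scene",tip),"P",P)
# what the px -> world at tip height and mouth
for c in([265.8,201.7],[265.8,202.2],):print(onz("scene",*c,tip[2]))
for c in([266.4,211],[266.4,211.0]):print(onz("scene",*c,.086))
E
```

```text
[[ 83  97 102 120 147 148 120 101  97 102 133 165 176 175 175 175 175]
 [ 73  90  97  99 119 147 127 101  97  99 133 164 175 175 176 176 177]
 [ 74  79  88  94 108 136 127 102  95 100 134 166 177 176 175 176 177]
 [ 71  75  78  89  98 109 104 100  97 102 135 168 177 176 176 179 178]
 [ 75  75  71  79  91  96  95  95  96 104 133 164 177 178 179 179 180]
 [ 76  73  73  76  88  96  96  96  99 102 133 163 177 178 177 178 181]
 [ 75  73  74  77  90  98  96  96  98 101 133 165 177 174 160 167 179]
 [ 77  72  70  75  92 108 103  98  98 101 134 168 178 172 149 158 178]
 [ 72  71  71  81 114 142 128 101  95 102 136 168 180 173 148 159 176]
 [ 68  75  93 117 151 164 135 104  95 103 137 168 179 180 172 175 179]
 [ 97 118 145 163 175 168 134  99  93 101 138 170 180 181 181 180 178]
 [155 165 174 177 178 172 140 104  92 101 139 168 180 181 179 180 180]
 [174 173 176 177 176 175 160 127 105 121 154 175 181 180 180 178 179]
 [173 174 175 176 177 179 175 161 147 158 173 180 179 181 179 179 178]
 [172 172 175 174 179 182 184 180 178 180 183 181 180 180 179 181 179]
 [172 172 175 177 178 176 176 176 1
[... 199 characters left out ...]
  83  85  88  91  90  88  88  85  88  98 112 120]
 [173 169 140 101  85  85  94 100 103 104 101  96  89  86  87  90  91]
 [177 180 167 130  93  86  93  99 101 104  98  93  88  87  87  88  90]
 [175 180 175 143 101  81  85  94  99  98  92  84  85  87  88  86  88]
 [160 165 175 161 122  88  80  91  99  96  88  82  82  89  90  84  89]
 [142 139 154 138 102  85  85  90  95  96  89  86  88  90  86  87  86]
 [127 107 117 112  92  89  89  90  92  93  89  93  92  92  93  83  82]
 [ 99  83  93  98  97  95  98  97  97  97  98  99  97  95  91  81  77]]
expected tip px [266.0925 202.0518] P [0.5057 0.1668 0.1651]
[0.5059 0.1685 0.1091]
[0.5048 0.1666 0.1091]
[0.5046 0.1639 0.086 ]
[0.5046 0.1639 0.086 ]
```

```bash
python3 - <<'E'
from h import *
p=np.array([.5055,.1667,.086]); lat=np.array([.87,-.49,0])
du=266.5-proj("scene",p)[0]+ (-0.05); p+=lat*du*.0019; print(p,proj("scene",p))
ctrl.move_l([p[0],p[1],.150],vel=.1); stat()
hit=ctrl.move_l([p[0],p[1],.126],vel=.03,contact_N=5); stat(hit)
cv2.imwrite("pics/scene2.png",ctrl.read_camera("scene"))
s=cv2.imread("pics/scene2.png");cv2.imwrite("pics/crop3.png",cv2.resize(s[160:250,226:306],None,fx=6,fy=6,interpolation=cv2.INTER_CUBIC))
E
```

```text
[0.506  0.1664 0.086 ] [266.3924 210.3207]
 t 7.04 p [0.5055 0.1661 0.1497] w 21.4 gf 30.0 F [-0.6016 -0.0316 -0.3856]
False t 7.99 p [0.5061 0.1665 0.1261] w 21.6 gf 30.0 F [-0.1033 -0.3695 -0.8307]
```

View pics/crop3.png

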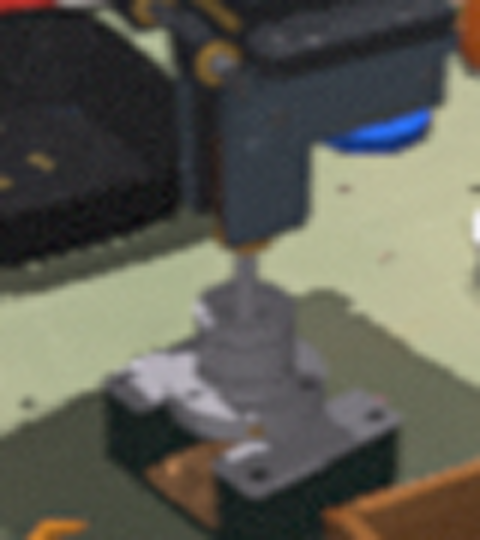

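The rod's pin has entered the mouth, its shaft at crop (245,290) running into the hub top, with no contact force. Now I'll drive it down.

```bash
python3 - <<'E'
from h import *
p=ctrl.current_tool_pos(); x,y=.506,.1664
hit=ctrl.move_l([x,y,.0955],vel=.03,contact_N=28); stat(hit)
ctrl.sleep(.3); stat()
cv2.imwrite("pics/scene3.png",ctrl.read_camera("scene"))
s=cv2.imread("pics/scene3.png");cv2.imwrite("pics/crop4.png",cv2.resize(s[170:260,226:306],None,fx=6,fy=6,interpolation=cv2.INTER_CUBIC))
E
```

```text
False t 9.21 p [0.5061 0.1664 0.0956] w 21.6 gf 30.0 F [ 0.1338  0.076  -1.021 ]
 t 9.51 p [0.506  0.1664 0.0956] w 21.6 gf 30.0 F [ 0.1799  0.6335 -0.8943]
```

View pics/crop4.png

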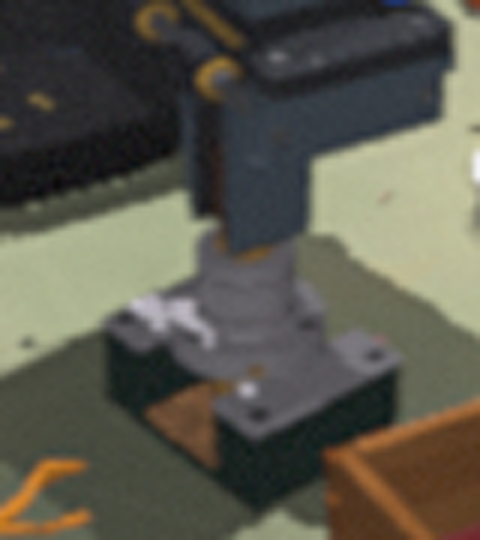

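The collar at crop (245,250) is down at the hub's top and there is no force left, so the die should be out. I'll take the rod back to its rest.

```bash
python3 - <<'E'
from h import *
x,y=.4315,.0205
ctrl.move_l([.506,.1664,.165],vel=.12); ctrl.move_l([x,y,.165],vel=.15); ctrl.move_l([x,y,.117],vel=.1); ctrl.sleep(.2); stat("above rest")
hit=ctrl.move_l([x,y,.059],vel=.05,contact_N=6); stat(hit)
if ctrl.current_tool_pos()[2]<.064:
    ctrl.command_gripper(.6); stat("released")
    ctrl.move_l([x,y,.16],vel=.15)
    ctrl.goto([.506,.167,.16],R(0)); stat()
    s=ctrl.read_camera("scene"); cv2.imwrite("pics/scene4.png",s)
    print(blob(s,(0,60,0),(15,255,110),(255,240,280,275))[:2])
E
```

```text
above rest t 12.37 p [0.4319 0.0205 0.1175] w 21.2 gf 30.0 F [-0.0195 -0.2026 -0.651 ]
True t 13.51 p [0.4313 0.0205 0.0589] w 21.7 gf 30.0 F [-0.2419  0.1625  7.5522]
released t 14.18 p [0.4308 0.0206 0.0584] w 54.3 gf 0.0 F [ 0.2638 -0.0926  0.0481]
 t 15.71 p [0.5054 0.1673 0.159 ] w 54.6 gf 0.0 F [-0.0931  0.0956 -0.4325]
(array([267.5959, 259.0753]), array([  7,   8,  12,  21, 146], dtype=int32))
```

The rod is back: its blob is at (267.6,259.1), against (267.8,259.2) at the start. Now the holder.

```bash
python3 - <<'E'
from h import *
x,y=.506,.167
ctrl.command_gripper(1.0)
hit=ctrl.move_l([x,y,.061],vel=.1,contact_N=10); stat(hit)
ctrl.command_gripper(0.0); stat("grip")
ctrl.move_l([x,y,.061+.06],vel=.1); stat("lift")
ctrl.move_l([.395,.222,.121],vel=.12)
ctrl.move_l([.395,.222,.045],vel=.12)
hit=ctrl.move_l([.395,.222,.0175],vel=.04,contact_N=6); stat(hit)
if ctrl.current_tool_pos()[2]<.024:
    ctrl.command_gripper(1.0); stat("rel")
    ctrl.move_l([.395,.222,.13],vel=.15)
    ctrl.goto([.40,.36,.2],R(0)); stat()
    for n in("scene","top"): cv2.imwrite(f"pics/{n}5.png",ctrl.read_camera(n))
    s=cv2.imread("pics/scene5.png");t=cv2.imread("pics/top5.png")
    cv2.imwrite("pics/crop5.png",np.hstack([cv2.resize(s[180:280,220:300],None,fx=5,fy=5,interpolation=cv2.INTER_CUBIC),cv2.resize(t[205:305,255:335],None,fx=5,fy=5,interpolation=cv2.INTER_CUBIC)]))
E
```

```text
False t 17.62 p [0.5063 0.1671 0.0615] w 91.2 gf 0.0 F [-0.7121  0.2803  0.7401]
grip t 18.47 p [0.506 0.167 0.061] w 38.6 gf 30.0 F [ 0.2902 -0.1687  0.4375]
lift t 19.22 p [0.5056 0.1669 0.1205] w 38.5 gf 30.0 F [ 0.5221 -1.0775 -5.28  ]
True t 21.81 p [0.3948 0.2219 0.0187] w 38.6 gf 30.0 F [ 0.7858 -0.6805 -0.7725]
rel t 22.73 p [0.3944 0.2218 0.0189] w 91.2 gf 0.0 F [0.5848 0.263  0.1277]
 t 24.28 p [0.3994 0.3598 0.199 ] w 90.7 gf 0.0 F [-0.6097 -0.9318 -0.3834]
```

View pics/crop5.png

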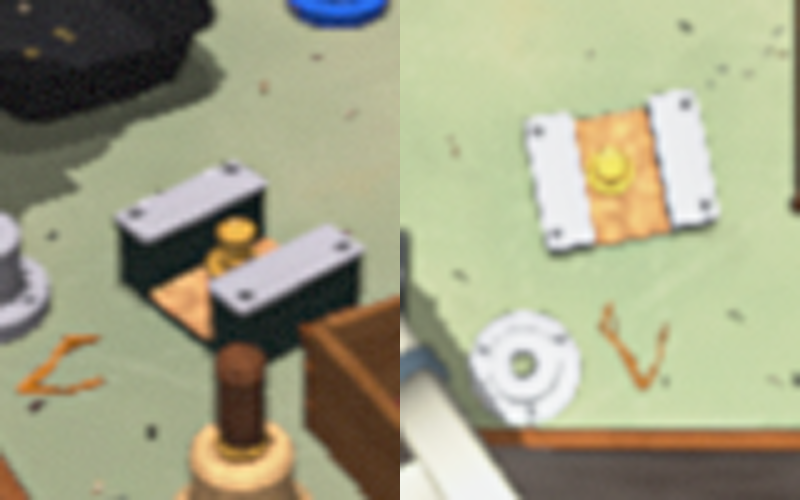

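The holder stands upright on the bench at top crop (523,363), and the die stands head down in the slot at top (610,168), scene (236,235). I'll locate the die, taking the top camera's bias from the holder, which was set down at a known place.

```bash
python3 - <<'E'
from h import *
s=cv2.imread("pics/scene5.png");t=cv2.imread("pics/top5.png")
d,sd,_=blob(t,(22,90,80),(35,255,255),(285,225,310,250)); print("die blob top",d,sd,onz("top",*d,.015),onz("top",*d,.025))
e=cv2.cvtColor(s,cv2.COLOR_BGR2HSV)
q=blob(s,(15,150,60),(28,255,255),(258,220,276,232)); print("scene",q[:2],onz("scene",*q[0],.030))
print("crop top-disc", onz("top",296.6,236.4,.038),onz("scene",266.8,225.2,.038),"tri",tri((266.8,225.2),(296.6,236.4)))
print("holder hole top", onz("top",279.2,277.2,.044))
hb,sh,m=blob(t,(0,0,170),(180,30,255),(262,262,294,294)); print(hb,sh,onz("top",*hb,.015))
E
```

```text
die blob top [296.6286 238.9   ] [ 7  9 10 10 70] [0.5084 0.1736 0.015 ] [0.507  0.1737 0.025 ]
scene (array([266.3448, 227.6379]), array([ 3,  4, 11,  8, 58], dtype=int32)) [0.5087 0.1734 0.03  ]
crop top-disc [0.5124 0.1739 0.038 ] [0.5093 0.172  0.038 ] tri (array([0.5117, 0.1743, 0.0359]), np.float64(0.002130260350861225))
holder hole top [0.3946 0.2228 0.044 ]
[279.9458 277.7696] [  7   5  22  23 369] [0.3949 0.2213 0.015 ]
```

```bash
python3 - <<'E'
from h import *
t=cv2.imread("pics/top0.png"); r=t[207:257,177:241]; yy,xx=np.where(r.max(2)>80)
P=np.array([onz("top",a+177,b+207,.003)[:2]-[.523,.429] for a,b in zip(xx,yy)]); P=P[(abs(P[:,0])<.055)&(abs(P[:,1])<.07)];print("crumbs rel tray",P.round(3).tolist()[:40])
x,y=.5096,.170
for d in(-79,101):
    print(d,ctrl.ik([x,y,.022],R(d)),)
d=min((-79,101),key=lambda d:abs(np.array(ctrl.ik([x,y,.022],R(d)))[5]))
ctrl.goto([x,y,.12],R(d)); 
ctrl.move_l([x,y,.055],vel=.12); ctrl.sleep(.2)
hit=ctrl.move_l([x,y,.0225],vel=.04,contact_N=6); stat(hit)
if not hit:
    ctrl.command_gripper(0.0); stat("grip")
    ctrl.move_l([x,y,.13],vel=.1); stat("lift")
E
```

```text
crumbs rel tray [[0.015, 0.013], [0.015, 0.01], [0.015, 0.007], [0.012, 0.022], [0.012, 0.019], [0.012, 0.016], [0.012, 0.013], [0.012, 0.01], [0.012, 0.007], [0.009, 0.022], [0.009, 0.019], [0.009, 0.016], [0.009, 0.013], [0.006, 0.061], [0.006, 0.058], [0.006, 0.022], [0.006, 0.019], [0.003, 0.06], [0.003, 0.057], [-0.012, 0.007], [-0.012, 0.004], [-0.012, 0.001], [-0.015, 0.009], [-0.015, 0.006], [-0.015, 0.003], [-0.018, 0.009], [-0.018, 0.006], [-0.027, -0.044], [-0.027, -0.047], [-0.029, -0.047]]
-79 [ 12.0787  36.6546 100.0797  -0.      43.2657   1.0787]
101 NoneTraceback (most recent call last):
  File "<stdin>", line 7, in <module>
  File "<stdin>", line 7, in <lambda>
IndexError: too many indices for array: array is 0-dimensional, but 1 were indexed
```

```bash
python3 - <<'E'
from h import *
x,y,d=.5096,.170,-79
ctrl.goto([x,y,.12],R(d)); 
ctrl.move_l([x,y,.055],vel=.12); ctrl.sleep(.2)
hit=ctrl.move_l([x,y,.0225],vel=.04,contact_N=6); stat(hit)
if not hit:
    ctrl.command_gripper(0.0); stat("grip")
    ctrl.move_l([x,y,.13],vel=.1); stat("lift")
    s=ctrl.read_camera("scene"); cv2.imwrite("pics/scene6.png",s)
    u=proj("scene",[x,y,.12]).astype(int); cv2.imwrite("pics/crop6.png",cv2.resize(s[u[1]-40:u[1]+40,u[0]-40:u[0]+40],None,fx=6,fy=6,interpolation=cv2.INTER_CUBIC))
E
```

```text
False t 27.18 p [0.5097 0.17   0.0227] w 91.3 gf 0.0 F [-0.3209  0.2129 -0.497 ]
grip t 28.32 p [0.5096 0.17   0.0225] w 15.8 gf 30.0 F [ 0.1486 -0.3955  0.3123]
lift t 29.55 p [0.5092 0.1699 0.1295] w 15.6 gf 30.0 F [-1.4001 -0.3991  0.2761]
```

View pics/crop6.png

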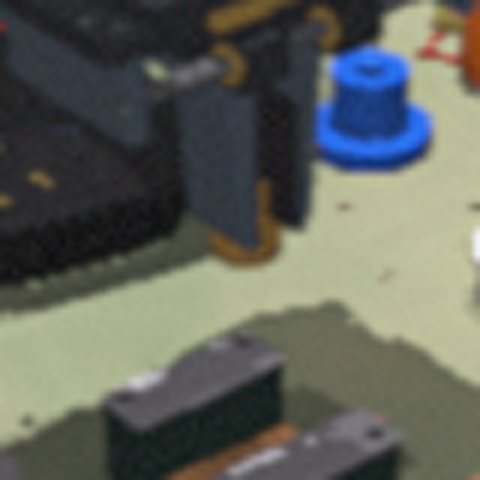

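The die hangs upright between the fingers, with its head at crop (245,248). I'll set it on the tray floor, clear of the crumbs.

```bash
python3 - <<'E'
from h import *
x,y,d=.528,.407,-79
ctrl.move_l([x,y,.13],vel=.15); ctrl.move_l([x,y,.045],vel=.1)
hit=ctrl.move_l([x,y,.0165],vel=.03,contact_N=5); stat(hit)
if ctrl.current_tool_pos()[2]<.022:
    ctrl.command_gripper(.45); stat("rel")
    ctrl.move_l([x,y,.14],vel=.12)
    ctrl.goto([.36,.36,.3],R(-40)); stat()
    for n in("scene","top"): cv2.imwrite(f"pics/{n}7.png",ctrl.read_camera(n))
    s=cv2.imread("pics/scene7.png");t=cv2.imread("pics/top7.png")
    cv2.imwrite("pics/crop7.png",np.hstack([cv2.resize(s[150:300,190:290],None,fx=4,fy=4,interpolation=cv2.INTER_CUBIC),cv2.resize(t[170:320,190:290],None,fx=4,fy=4,interpolation=cv2.INTER_CUBIC)]))
E
```

```text
True t 33.19 p [0.5278 0.4068 0.0174] w 16.3 gf 30.0 F [-0.3427 -1.0709  6.6305]
rel t 33.77 p [0.5273 0.4066 0.0168] w 41.0 gf 0.0 F [-0.0823  0.1695 -0.275 ]
 t 35.88 p [0.3605 0.3601 0.2992] w 40.9 gf 0.0 F [-0.4386  0.047  -0.2871]
```

View pics/crop7.png

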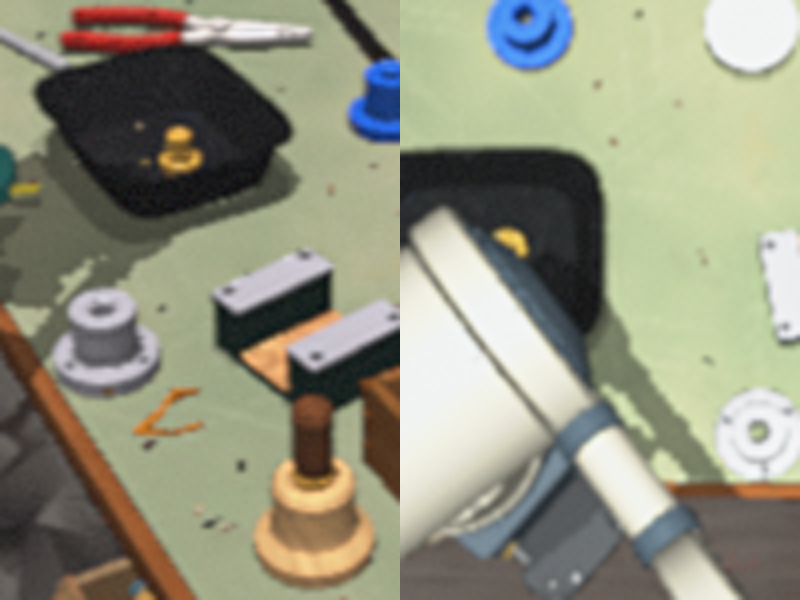

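The scene half shows the die standing head down on the tray floor at crop (180,152), the holder upright on the bench at (105,340) and the rod seated in its rest at (313,440). The arm is touching nothing, so I'll hand in.

```bash
python3 -c "
from bench import ctrl
print(ctrl.sign_off(), ctrl.current_t())"
```

```text
the job is handed in; nothing more can be done
the job is handed in; nothing more can be done
```

I handed the job in at about 36 s: the die is out and stands head down on the tray floor, the rod is back in its rest, and the holder stands upright on the bench, clear of the block; sign-off returned no verdict.

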